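# Pack the cinnamon peeler's kit box, heavy below and light on top

### The job

Pack the open wooden kit box with the heaviest thing lowest: first lay the big grey whetstone flat on the box's floor, near its middle and lengthwise in the box, then lay the thick bundle of cinnamon quills on top of the stone, centred on it and pointing the same way. Set both down without dropping them, and let go.

Things in the scene. Friction and masses are not known exactly. Their poses are not given: they have to be found in the camera images.
- box_floor (a point): Centre of the inner floor of the open wooden kit box, 10 mm above the table. The box is 200 mm long (its x), 160 mm wide (its y) and 86 mm high outside; walls and floor are 10 mm thick, so it is 180 x 140 mm and 76 mm deep inside. It has no lid and stands fixed to the table; z points up.
- stone_mid (a point): Centre of the big whetstone, a heavy (about 0.55 kg) plain slab, dark grey on one face and light grey on the other, 130 mm long (its x), 50 mm wide (its y), 36 mm high (its z), lying flat on the table (z up). A much smaller slip stone (75 x 24 x 12 mm) lies about as well and is not meant.
- bundle_mid (a point): Centre of the thick bundle of ten brown cinnamon quills tied as one rigid piece in layers of three, four and three; light (60 g), 130 mm long (its x), 52 mm wide across the middle layer (its y), 35.5 mm high (its z), flat under and on top (39 mm wide there), lying on the table. A thin bundle of only three quills side by side (13 mm high) lies about as well and is not meant.
Things that resemble listed ones, but are neither listed nor needed, are in the scene too. Leave any green look-alike of the part that bears bundle_mid alone. Several things look just like the part that bears stone_mid: the one meant starts farthest to the robot's right.

How it is judged:
By the outcome, as a careful person would: the job done as asked, in the order asked, and still so for the second after the job is handed in, with the robot touching nothing.
It also fails if it takes over 61 s, if anything falls off the work surface, if the arm or the gripper's body presses on something with over 40 N, if the wrist force passes 120 N, or if a joint passes its speed limit or range.

### The arm

A 6-joint arm with a two-finger parallel gripper is mounted at the origin on the work surface. World frame = base frame: x ahead of the robot, y to its left, z up, the work surface at z = 0. Lengths are in mm, angles in rad, forces in N, time in s.
With the tool pointing down it reaches from about 425 to 950 mm from the base axis. Payload 3.5 kg.
Tool frame: the origin (TCP) lies where the fingers leave the gripper's body, on its centre line; the fingertips stand 73 mm ahead of it and the grasp point (between the pads) lies 54 mm ahead of it (arm.tips_ahead is the distance from the TCP to the fingertips, in mm); z points along the fingers, y is the line along which they close (so a half turn about z gives the same grasp; the last joint's range is limited). The gripper opens to 85 mm and grips with 20 to 120 N. Pads are 22 mm wide; open, the fingers measure 114 mm over their backs; the gripper's body (76 mm by 85 mm) begins 54 mm behind the grasp point. The pads swing forward as they close: fully open they stand 13 mm farther back than shut.
Start: joints at [-1.307, 0.286, 1.577, -0, 1.279, -0.15], TCP at [271.433, -618.006, 303.925] pointing down, gripper open.
Joint ranges: [-2.77, 2.77], [-0.9, 2.22], [0.21, 2.48], [-1.53, 4.67], [0.24, 2.81], [-2.84, 2.84]. Speed limits (rad/s): [2.79, 2.79, 3.14, 3.14, 3.14, 3.14].

### API

Orientations are given as a unit quaternion [w, x, y, z].
In Python, from station import arm, claw, viewer, monitor gives the robot as it stands. Calls block until the motion is done:
- arm.reach(position, orientation): joint-space move of the TCP to a pose.
- arm.move_l(position, rot=None, speed=150, until_force=None): straight line of the TCP; rot=None keeps the orientation; speed is the mean speed in mm/s. With until_force (N) it stops when the force on the tool has changed by that much, and returns True; else False.
- arm.movej(angles): joint-space move.
- claw.gripper_to(opening, squeeze=None): opening from 0.0 (shut) to 1.0 (fully open); squeeze is the grip in N (None keeps the last); returns when the fingers have stopped.
- arm.sleep(seconds).
- arm.solve_ik(position, orientation): joint angles nearest the present ones, or None.
- viewer.get_image(name): name is "scene" or "top" or "wrist"; returns the picture (384x512x3 uint8, red, green, blue); there is no depth.
- viewer.camera_model(name): a dict with "fovy" (degrees; the focal length in pixels is half the picture's height over the tangent of half this angle, whatever the lens; pixels are square), "cx", "cy" (the principal point, pixels), "R" (3x3) and "t" (3): a world point X has camera coordinates R X + t; the wrist camera has in their place "T_tool_cam" (4x4, takes a point from camera to tool coordinates, whose origin is the TCP and whose axes are the flange's). Camera axes: x right, y down, z forward; pixel columns grow to the right and rows downward; lengths in mm; the calibration is good to about 2 mm. The wrist camera is an equidistant fisheye: a pixel r from the principal point sees the ray r / f radians off the axis. A picture is of the moment at which its call begins: read the wrist's pose just before it. camera_model takes no time and is no camera call.
A pose or a line that the arm cannot do raises arm.IKError and nothing moves.
- arm.job_done(): hands the job in; it is judged then, once.
Trained networks look in the newest picture that a camera, given by its name, has taken for a name from the list of things; names that differ only in an ending like _2 or _b are one class to them, and where a whole thing is asked for, a point or a joint stands for the part that bears it (a point fixed in the world has none). Each returns a list of dicts, best first, with "conf" (0 to 1); they miss things now and then, are a little off and sometimes report something else, mostly with a low value. They report only what shows in the picture. A call takes as long as a camera call. They do not tell look-alikes from the thing itself.
- viewer.spot_in(camera, label): "position" ([x, y, z] in mm, in world coordinates, good to about 4 mm: the middle of the surface that is visible of it).
- viewer.place_of(camera, label): "position" ([x, y, z] in mm, in world coordinates, good to about 4 mm: a listed point, or the origin of a listed thing).
Readings, each from a call of its own:
- monitor.read_clock(): time.
- monitor.read_joints(): joint angles.
- monitor.read_joint_velocities(): joint speeds.
- monitor.read_joint_torque(): joint torques, N m.
- monitor.read_position(): TCP position.
- monitor.read_orientation(): TCP orientation.
- monitor.read_ft_force(): force on the tool from outside, world axes, zero at the start.
- monitor.read_wrist_torque(): the same for the moment, N m.
- monitor.read_finger_gap(): opening from 0.0 (shut) to 1.0 (fully open).
- monitor.read_grip_force(): force on a finger pad.
Only numpy, scipy, OpenCV 4.12 (cv2) and the standard library are available. Lean on these libraries where they do the work, as an engineer would, in place of code of your own. Each camera call takes 0.05 s, during which the arm holds its last target. There are 200 camera calls.

## Working session

There is one attempt and no reset: what is moved stays moved. The work goes in short steps, each a Python script; the robot and the scene stay as the last script left them, time stands still between calls to the robot, and variables do not carry over. Pictures are saved under pics/ and viewed, at most 10 in all, crops included, and the job is handed in when it is done.

```bash
mkdir -p pics; ls
cat > a.py <<'E'
from station import arm, claw, viewer, monitor
import cv2, numpy as np
ims={}
for c in ("scene","top"):
    im=viewer.get_image(c); ims[c]=im
    cv2.imwrite(f"pics/{c}0.png",cv2.cvtColor(im,cv2.COLOR_RGB2BGR))
    m=viewer.camera_model(c); R=np.array(m["R"]);t=np.array(m["t"]); f=192/np.tan(np.radians(m["fovy"]/2))
    print(c,"campos",(-R.T@t).round(),"f",round(f,1))
    for l in ("stone_mid","bundle_mid","box_floor"):
        for fn in ("spot_in","place_of"):
            try: r=getattr(viewer,fn)(c,l)
            except Exception as e: print(fn,l,e); continue
            for d in r:
                p=np.array(d["position"]);q=R@p+t
                print(l,fn,p.round(1),round(d["conf"],2),"px",round(m["cx"]+f*q[0]/q[2]),round(m["cy"]+f*q[1]/q[2]))
print(monitor.read_clock(), monitor.read_orientation(), arm.tips_ahead)
E
python3 a.py; python3 -c "
import cv2,numpy as np
a=cv2.imread('pics/scene0.png');b=cv2.imread('pics/top0.png')
cv2.imwrite('pics/s0.png',cv2.resize(a,(800,600)));cv2.imwrite('pics/t0.png',cv2.resize(b,(800,600)))"
```

```text
pics
scene campos [768. 520. 602.] f 362.7
stone_mid spot_in [531.9 -20.2  35.8] 0.85 px 244 213
stone_mid spot_in [358.4 106.   35.7] 0.63 px 341 221
stone_mid place_of [530.2 -32.7  21.6] 0.66 px 242 214
stone_mid place_of [348.1  93.2  17.2] 0.61 px 340 222
bundle_mid spot_in [ 363.6 -242.2   29.9] 0.95 px 262 147
bundle_mid spot_in [ 542.8 -297.    26.6] 0.57 px 196 156
bundle_mid place_of [ 535.4 -310.2   16.8] 0.7 px 197 156
bundle_mid place_of [ 355.6 -259.2   14.9] 0.62 px 262 148
box_floor spot_in [532.3 285.   30.5] 0.72 px 323 324
box_floor place_of [536.8 286.2   8.6] 0.69 px 321 333
top campos [329. -48. 851.] f 410.6
stone_mid spot_in [527.4 -31.2  35.5] 0.97 px 261 160
stone_mid spot_in [341.5  89.3  36.6] 0.61 px 198 252
stone_mid place_of [344.6  90.7  19.8] 0.84 px 199 250
stone_mid place_of [528.2 -30.5  17.6] 0.75 px 261 162
stone_mid place_of [536.8 285.2   9.7] 0.31 px 112 158
bundle_mid spot_in [ 528.6 -310.6   34.3] 0.89 px 399 161
bundle_mid spot_in [ 345.9 -251.8   32.1] 0.79 px 372 252
bundle_mid place_of [ 345.9 -256.5   15.8] 0.96 px 372 252
bundle_mid place_of [ 537.1 -315.1   20.2] 0.93 px 399 159
box_floor place_of [535.5 278.9   7.9] 0.6 px 115 158
0.7 [ 3.48961251e-05  9.78672577e-01  2.05426353e-01 -2.45606270e-06] 72.6
```

View pics/t0.png

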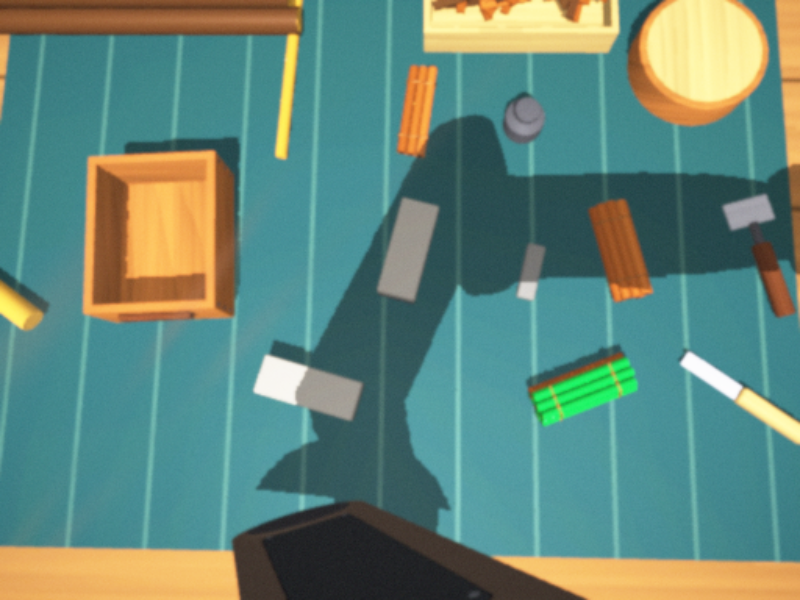

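View pics/s0.png

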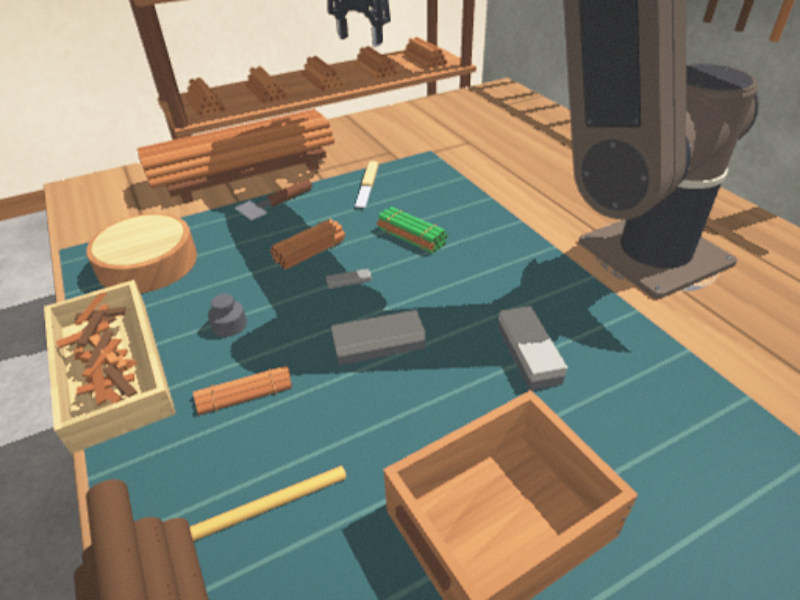

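The top view (800 px) shows two big stones, one at (408,250) and one at (308,387), and a small slip stone at (531,271). It also shows a thick brown bundle at (620,250), a green bundle at (583,388), a thin three-quill bundle at (418,110), a shelf of bundles, and the box at (160,235).

- **Stone:** the candidates in 512-px top pixels are (261,160), (198,250) and the slip (340,173). I choose (261,160), which is farthest right at y≈-31; the other big one is at y≈+90.
- **Bundle:** the candidates are brown (397,160), green (373,248) and thin (268,70). I choose brown (397,160).

```bash
cat > b.py <<'E'
from station import viewer
import cv2, numpy as np
def crop(c,x,y,w,h,k):
    im=cv2.imread(f"pics/{c}0.png")[y:y+h,x:x+w]; return cv2.resize(im,(400,300),interpolation=cv2.INTER_CUBIC)
def cam(c):
    m=viewer.camera_model(c); f=192/np.tan(np.radians(m["fovy"]/2))
    K=np.array([[f,0,m["cx"]],[0,f,m["cy"]],[0,0,1]]); return K,np.array(m["R"]),np.array(m["t"])
def back(c,px,z):
    K,R,t=cam(c); d=R.T@np.linalg.inv(K)@np.array([*px,1.]); o=-R.T@t; return o+d*(z-o[2])/d[2]
pan=np.vstack([np.hstack([crop("top",225,115,80,60+0,5)[:, :]*1,crop("scene",200,180,80,60,5)]),
 np.hstack([crop("top",365,115,80,60+20 if 0 else 60,5)if 0 else crop("top",357,120,100,75,4),crop("scene",160,125,80,60,5)])])
pan[:300,:400]=crop("top",213,115,100,75,4)
cv2.imwrite("pics/pan.png",pan)
K,R,t=cam("top"); im=cv2.imread("pics/top0.png"); hsv=cv2.cvtColor(im,cv2.COLOR_BGR2HSV)
for n,(x,y,w,h),z in (("stone",(225,115,75,85),36),("bundle",(365,118,65,82),30)):
    s=hsv[y:y+h,x:x+w]
    mk=(s[...,1]<70) if n=="stone" else ((s[...,0]<20)&(s[...,1]>90))
    mk=mk.astype(np.uint8); _,lab,st,_=cv2.connectedComponentsWithStats(mk); k=1+st[1:,4].argmax()
    cs,_=cv2.findContours((lab==k).astype(np.uint8),0,2); c=max(cs,key=cv2.contourArea)
    r=cv2.minAreaRect(c.astype(np.float32)+np.float32([x,y])); P=np.array([back("top",p,z) for p in cv2.boxPoints(r)])
    e=[P[1]-P[0],P[2]-P[1]]; e.sort(key=np.linalg.norm)
    print(n,P.mean(0).round(1),"len",np.linalg.norm(e[1]).round(1),"wid",np.linalg.norm(e[0]).round(1),"yaw",np.degrees(np.arctan2(e[1][1],e[1][0])).round(1), st[k])
E
python3 b.py
```

```text
stone [529.7 -31.1  36. ] len 136.5 wid 55.2 yaw -13.6 [  16   11   41   69 1729]
bundle [ 533.3 -307.1   30. ] len 133.0 wid 53.0 yaw -166.6 [  12    9   41   66 1614]
```

View pics/pan.png

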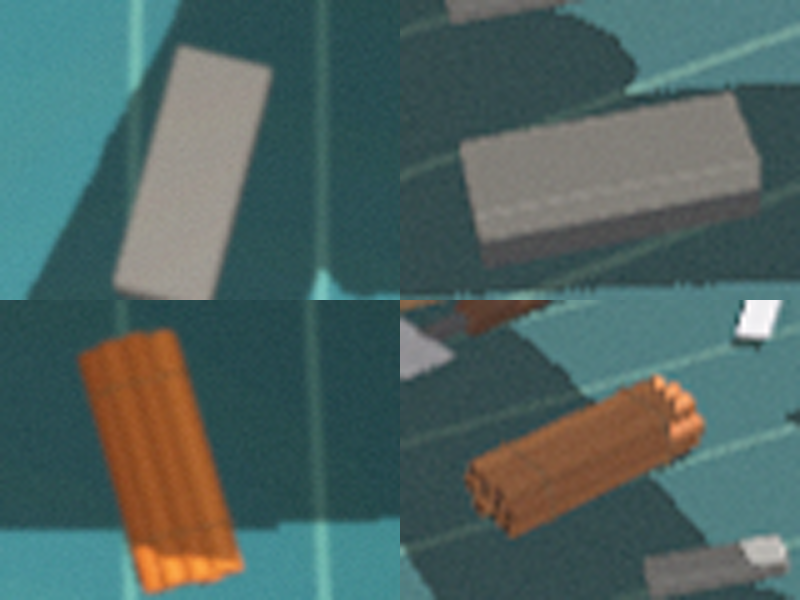

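The crops confirm the choices: a plain full-size grey slab at top (261,160), and a 3-4-3 brown bundle at top (397,160). Next I triangulate the corners, then make hover views with the wrist camera.

```bash
cat > h.py <<'E'
from station import arm, claw, viewer, monitor
import cv2, numpy as np
from scipy.spatial.transform import Rotation as Rot
def q(yaw): a=np.radians(yaw)/2; return [0.,float(np.cos(a)),float(np.sin(a)),0.]
def cam(c):
    m=viewer.camera_model(c); f=192/np.tan(np.radians(m["fovy"]/2))
    return np.array([[f,0,m["cx"]],[0,f,m["cy"]],[0,0,1]]),np.array(m["R"]),np.array(m["t"])
def ray(c,px):
    K,R,t=cam(c); d=R.T@np.linalg.inv(K)@np.array([*px,1.]); return -R.T@t,d/np.linalg.norm(d)
def wpose():
    w=monitor.read_orientation(); T=np.eye(4); T[:3,:3]=Rot.from_quat([*w[1:],w[0]]).as_matrix(); T[:3,3]=monitor.read_position(); return T
def wray(T,px):
    m=viewer.camera_model("wrist"); f=192/np.tan(np.radians(m["fovy"]/2)); v=np.array(px,float)-[m["cx"],m["cy"]]; r=np.linalg.norm(v); th=r/f
    d=np.array([*(v/max(r,1e-9)*np.sin(th)),np.cos(th)]); W=T@np.array(m["T_tool_cam"]); return W[:3,3],W[:3,:3]@d
def wproj(T,X):
    m=viewer.camera_model("wrist"); f=192/np.tan(np.radians(m["fovy"]/2)); W=T@np.array(m["T_tool_cam"]); p=W[:3,:3].T@(np.array(X)-W[:3,3])
    rr=np.hypot(p[0],p[1]); return np.array([m["cx"],m["cy"]])+p[:2]/max(rr,1e-9)*f*np.arctan2(rr,p[2])
def tri(rays):
    A=np.zeros((3,3));b=np.zeros(3)
    for o,d in rays: M=np.eye(3)-np.outer(d,d); A+=M;b+=M@o
    X=np.linalg.solve(A,b); return X, max(np.linalg.norm((np.eye(3)-np.outer(d,d))@(X-o)) for o,d in rays)
def onz(r,z): o,d=r; return o+d*(z-o[2])/d[2]
def snap(n):
    T=wpose(); im=viewer.get_image("wrist"); cv2.imwrite(f"pics/{n}.png",cv2.cvtColor(im,cv2.COLOR_RGB2BGR)); np.save(f"pics/{n}.npy",T); return T,im
E
cat > c.py <<'E'
from h import *
for n,a,b in (("A",(257.75,126.5),(217,223)),("B",(281,132),(212.4,209)),("C",(241.3,186.5),(271.8,212))):
    X,e=tri([ray("top",a),ray("scene",b)]); print("stone corner",n,X.round(1),round(e,1))
for n,pos,yaw,labs in (("wb",(490,-307,300),13.4,["bundle_mid"]),("ws",(490,-31,300),-13.6,["stone_mid"]),("wx",(490,270,300),-1,["box_floor"])):
    arm.reach(list(pos),q(yaw)); arm.sleep(.2)
    T,im=snap(n)
    for l in labs:
      for fn in ("spot_in","place_of"):
        for d in getattr(viewer,fn)("wrist",l): print(n,l,fn,np.round(d["position"],1),round(d["conf"],2),wproj(T,d["position"]).round())
    print(monitor.read_clock(),np.round(monitor.read_joints(),2))
cv2.imwrite("pics/w3.png",cv2.resize(np.vstack([np.hstack([cv2.imread("pics/wb.png"),cv2.imread("pics/ws.png")]),np.hstack([cv2.imread("pics/wx.png"),cv2.imread("pics/top0.png")])]),(800,600)))
E
python3 c.py
```

```text
stone corner A [597.5 -23.3  35. ] 1.6
stone corner B [587.6 -71.7  32.7] 0.8
stone corner C [473.7   6.9  34.6] 0.7
wb bundle_mid spot_in [ 365.4 -269.6   34.5] 0.92 [207. 258.]
wb bundle_mid spot_in [ 537.6 -308.4   32.5] 0.73 [268. 131.]
wb bundle_mid place_of [ 533.5 -306.1   16.4] 0.84 [265. 133.]
wb bundle_mid place_of [ 350.6 -255.7   19.1] 0.7 [197. 259.]
2.4667 [-0.74  0.08  1.82 -0.    1.24  0.6 ]
ws stone_mid spot_in [537.1 -33.7  37.4] 0.64 [249. 132.]
ws stone_mid spot_in [352.   76.1  33.9] 0.63 [204. 288.]
ws stone_mid place_of [348.8  92.1  14.9] 0.96 [197. 284.]
ws stone_mid place_of [530.3 -29.4  20.2] 0.81 [248. 137.]
3.8833 [-0.27 -0.12  2.02 -0.    1.24  1.54]
wx box_floor spot_in [535.7 288.8  14.9] 0.85 [240. 131.]
wx box_floor place_of [534.6 287.9  15.1] 0.91 [241. 132.]
5.3833 [ 0.32  0.04  1.87 -0.    1.24  1.91]
```

View pics/w3.png

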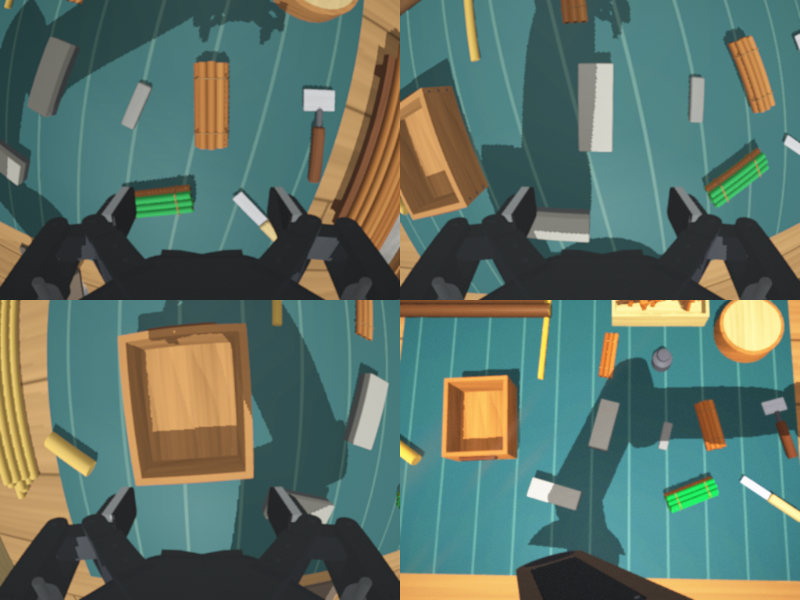

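The wrist views (400×300 panels) show the bundle at (211,105) and the stone at (596-400,107), both aligned with the tool. The box rim corners are at about (118,35), (245,25), (253,173) and (135,185). Next I fit these in the world frame.

```bash
cat > d.py <<'E'
from h import *
def blob(f,kind,xy,box):
    x,y,w,h=box; s=cv2.cvtColor(cv2.imread(f),cv2.COLOR_BGR2HSV)[y:y+h,x:x+w]
    mk=((s[...,1]<70) if kind=="stone" else ((s[...,0]<20)&(s[...,1]>90))).astype(np.uint8)
    _,lab,st,_=cv2.connectedComponentsWithStats(mk); k=lab[xy[1]-y,xy[0]-x]; assert k
    cs,_=cv2.findContours((lab==k).astype(np.uint8),0,1); return max(cs,key=cv2.contourArea)[:,0,:]+[x,y]
def rect(P):
    r=cv2.boxPoints(cv2.minAreaRect(P[:,:2].astype(np.float32))); e=sorted([r[1]-r[0],r[2]-r[1]],key=np.linalg.norm)
    return r.mean(0).round(1),[float(np.linalg.norm(v).round(1)) for v in e],(np.degrees(np.arctan2(e[1][1],e[1][0]))+90)%180-90
Ts={n:np.load(f"pics/{n}.npy") for n in("wb","ws","wx")}
for n,k,xt,bt,w,xw,bw,z in (("stone","stone",(261,160),(225,115,75,85),"ws",(250,137),(220,60,80,160),36),("bundle","b",(397,160),(365,118,65,82),"wb",(268,134),(230,50,80,160),25)):
    ct=blob("pics/top0.png",k,xt,bt); cw=blob(f"pics/{w}.png",k,xw,bw)
    for nm,c,f in(("top",ct,lambda p:ray("top",p)),("wrist",cw,lambda p:wray(Ts[w],p))): print(n,nm,rect(np.array([onz(f(p),z) for p in c])))
    mid=lambda c:cv2.minAreaRect(c.astype(np.float32))[0]
    X,e=tri([ray("top",mid(ct)),wray(Ts[w],mid(cw))]); print(" mid tri",X.round(1),round(e,1))
wc=np.array([(118,35),(245,25),(253,173),(135,185)])*1.28; tc=np.array([(88,157),(213,151),(208,309),(84,314)])*.64
P=np.array([onz(wray(Ts["wx"],p),86) for p in wc]);print(P.round(0)[:,:2].tolist(),rect(P))
P=np.array([onz(ray("top",p),86) for p in tc]);print(P.round(0)[:,:2].tolist(),rect(P))
for a,b in zip(wc,tc): print(tri([wray(Ts["wx"],a),ray("top",b)]))
E
python3 d.py
python3 -c "
import cv2
a=cv2.imread('pics/wx.png')[10:270,120:360];b=cv2.imread('pics/top0.png')[85:215,45:165]
import numpy as np
cv2.imwrite('pics/bx.png',np.hstack([cv2.resize(a,(400,433)),cv2.resize(b,(400,433),interpolation=2)]))"
```

```text
stone top (array([529.6, -31.1], dtype=float32), [54.400001525878906, 135.89999389648438], np.float32(-14.1503525))
stone wrist (array([530.1, -32.5], dtype=float32), [52.400001525878906, 131.3000030517578], np.float32(-14.374214))
 mid tri [530.6 -31.6  28.8] 0.9
bundle top (array([ 534.8, -308.6], dtype=float32), [52.599998474121094, 133.6999969482422], np.float32(13.627533))
bundle wrist (array([ 532.8, -312.5], dtype=float32), [50.599998474121094, 133.60000610351562], np.float32(13.907074))
 mid tri [ 534.2 -311.2   20.4] 1.2
[[632.0, 371.0], [638.0, 213.0], [447.0, 201.0], [432.0, 361.0]] (array([536.1, 285.8], dtype=float32), [161.0, 200.5], np.float32(2.7506866))
[[632.0, 373.0], [641.0, 214.0], [440.0, 209.0], [432.0, 360.0]] (array([536.5, 287.8], dtype=float32), [158.6999969482422, 201.0], np.float32(3.1931534))
(array([630.529679  , 369.20588796,  91.72404082]), np.float64(0.4877919011961771))
(array([638.33291173, 213.20961408,  89.46528058]), np.float64(1.4336347867294974))
(array([443.71344464, 204.54996979,  86.96986617]), np.float64(5.155994274523712))
(array([432.29706604, 360.91446376,  85.6704998 ]), np.float64(0.572325592449546))
```

View pics/bx.png

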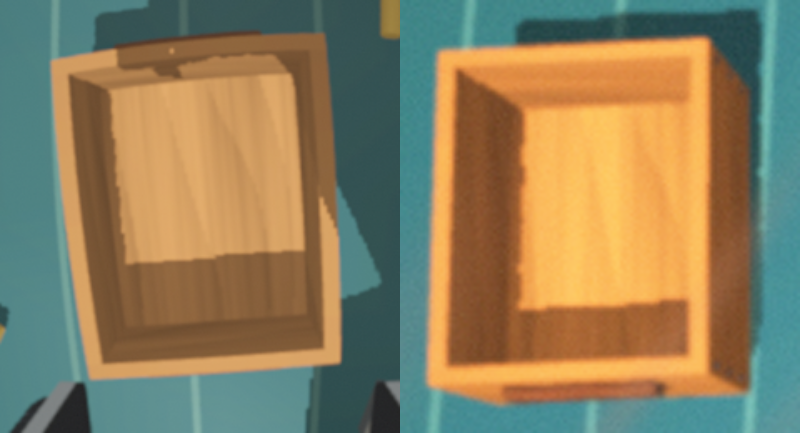

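The heights agree with the text: box rim about 88, stone about 34 at the top corners, and the bundle mid-silhouette about 20. The box centre is (536.3, 286.5) with yaw 3°, and the stone is at (530, -32) with yaw -14.2°. I'll grasp the stone now.

```bash
cat > e.py <<'E'
from h import *
claw.gripper_to(1.0,90)
arm.reach([530,-31.8,200],q(-14.2))
arm.move_l([530,-31.8,110],speed=150)
print(arm.move_l([530,-31.8,77],speed=60,until_force=15),np.round(monitor.read_position(),1),arm.tips_ahead)
claw.gripper_to(0.0,90); arm.sleep(.2)
print("gap",monitor.read_finger_gap(),monitor.read_grip_force(),arm.tips_ahead,np.round(monitor.read_ft_force(),1))
p=monitor.read_position()
arm.move_l([530,-31.8,240],speed=120); arm.sleep(.2)
print("gap",monitor.read_finger_gap(),monitor.read_grip_force(),np.round(monitor.read_ft_force(),1),np.round(monitor.read_wrist_torque(),2))
arm.reach([536.3,286.5,240],q(3)); arm.sleep(.1)
print(monitor.read_clock()); snap("w_held")
E
python3 e.py
```

```text
False [530.  -31.8  76.8] 72.6
gap 0.572411064516943 96.1951231956482 72.6 [-1.7 -1.1  5.9]
gap 0.5659443145371726 95.11193990707397 [ 0.2 -0.4 -6.7] [-0.04 -0.04  0.05]
11.9083
```

View pics/w_held.png

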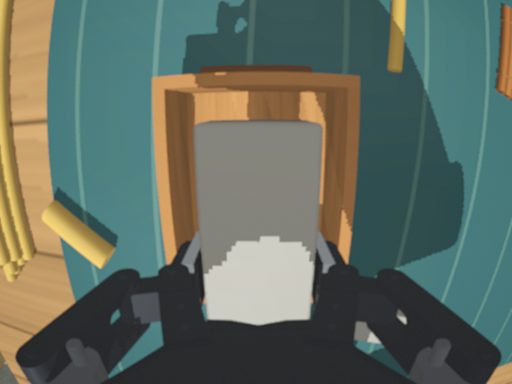

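The stone is held level at (258,220) in the wrist picture, aligned with the box and centred over it. I'll lower it now.

```bash
cat > f.py <<'E'
from h import *
x,y=536.3,286.5
print(arm.move_l([x,y,110],speed=110,until_force=25))
print(arm.move_l([x,y,84],speed=20,until_force=5),np.round(monitor.read_position(),1),np.round(monitor.read_ft_force(),1))
claw.gripper_to(0.78); arm.sleep(.2)
print(monitor.read_finger_gap(),np.round(monitor.read_ft_force(),1))
arm.move_l([x,y,250],speed=130)
arm.reach([490,270,300],q(3)); arm.sleep(.1); snap("w_in")
for fn in("spot_in","place_of"):
    for d in getattr(viewer,fn)("wrist","stone_mid"): print(fn,np.round(d["position"],1),round(d["conf"],2))
print(monitor.read_clock())
E
python3 f.py
```

```text
False
True [536.3 286.5  87.9] [0.8 0.5 5.8]
0.7849888712084582 [ 0.1 -0.2  0.3]
spot_in [539.9 284.2  48.4] 0.95
spot_in [367.2  81.2  28.4] 0.72
place_of [536.1 287.9  27.5] 0.92
place_of [349.6  93.5  12. ] 0.63
16.875
```

View pics/w_in.png

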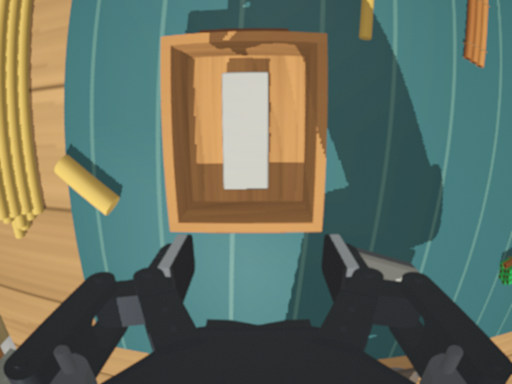

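The stone lies flat at (245,130), in the middle of the box floor and lengthwise. Next I fit its pose and fetch the bundle.

```bash
cat > g.py <<'E'
from h import *
exec(open("d.py").read().split("Ts=")[0].split("import *")[1])
T=np.load("pics/w_in.npy"); c=blob("pics/w_in.png","stone",(245,130),(195,50,110,170))
print("stone in box",rect(np.array([onz(wray(T,p),46) for p in c])))
x,y=533.8,-310.5
claw.gripper_to(1.0,40)
arm.reach([x,y,220],q(13.8))
arm.move_l([x,y,110],speed=150)
print(arm.move_l([x,y,75],speed=60,until_force=10),np.round(monitor.read_position(),1))
claw.gripper_to(0.0,40); arm.sleep(.2)
print("gap",monitor.read_finger_gap(),monitor.read_grip_force(),np.round(monitor.read_ft_force(),1))
arm.move_l([x,y,240],speed=120); arm.sleep(.2)
print("gap",monitor.read_finger_gap(),monitor.read_grip_force(),np.round(monitor.read_ft_force(),1))
T,im=snap("w_b"); print(monitor.read_clock())
for X in (-65,65): # where the ends of a centred bundle's top/mid should show
    for Y in (-26,26): print(X,Y,wproj(T,(T@np.array([X,Y,75-17.75,1]))[:3]).round())
E
python3 g.py
```

```text
stone in box (array([536.2, 286.5], dtype=float32), [50.599998474121094, 130.1999969482422], np.float32(3.3002548))
False [ 533.9 -310.5   74.9]
gap 0.5993986013485935 43.667011857032776 [ 0.1 -0.6  3.9]
gap 0.5966730580953155 43.144288659095764 [ 0.2 -0.5 -0.4]
23.3167
-65 -26 [214. 351.]
-65 26 [301. 351.]
65 -26 [198. 122.]
65 26 [319. 122.]
```

View pics/w_b.png

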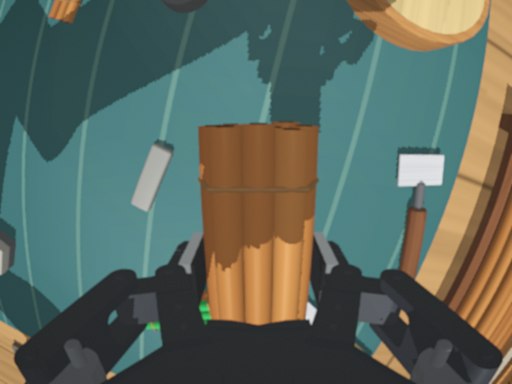

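The bundle is held straight; its far end is at (198–318, 124), where a centred bundle should show at about row 122. I'll place it on the stone.

```bash
cat > i.py <<'E'
from h import *
x,y=536.6,286.5
arm.reach([x,y,250],q(3.3))
arm.move_l([x,y,140],speed=110,until_force=25)
print(arm.move_l([x,y,117],speed=15,until_force=3),np.round(monitor.read_position(),1),np.round(monitor.read_ft_force(),1))
claw.gripper_to(0.8); arm.sleep(.2)
print(monitor.read_finger_gap(),np.round(monitor.read_ft_force(),1))
arm.move_l([x,y,260],speed=130)
arm.reach([490,270,300],q(3.3)); arm.sleep(.1); T,im=snap("w_end")
for fn in("spot_in","place_of"):
    for d in getattr(viewer,fn)("wrist","bundle_mid"): print(fn,np.round(d["position"],1),round(d["conf"],2))
print(monitor.read_clock())
for X in(-65,65):
    for Y in(-26,26):
        a=np.radians(3.3); print(X,Y,wproj(T,[536.2+X*np.cos(a)-Y*np.sin(a),286.5+X*np.sin(a)+Y*np.cos(a),63.7]).round())
E
python3 i.py
```

```text
True [536.6 286.5 121.8] [ 0.8 -1.   4.8]
0.8009234454062518 [ 0.4 -0.1  0.4]
spot_in [538.3 292.   79.5] 0.87
spot_in [ 334.1 -194.4   19.2] 0.7
spot_in [539.7 286.4  42.2] 0.27
place_of [538.3 290.4  61.3] 0.58
30.075
-65 -26 [269. 193.]
-65 26 [221. 193.]
65 -26 [270.  69.]
65 26 [218.  70.]
```

View pics/w_end.png

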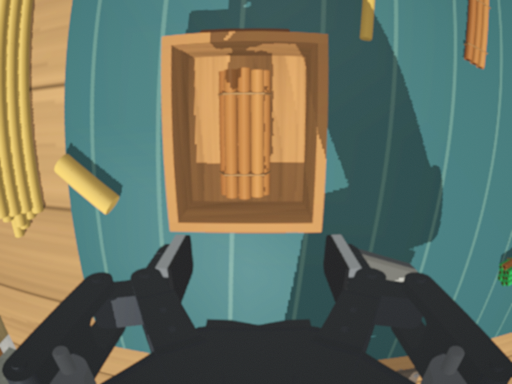

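The bundle lies at columns 219–270 and rows 68–198, matching the predicted outline of a bundle centred on the stone. The robot is clear, so I'm handing in.

```bash
python3 -c "
from station import arm
print(arm.job_done())"
```

```text
the job is handed in; nothing more can be done
None
```

The job is handed in at about 30 s on the robot clock: the whetstone lies flat and lengthwise in the middle of the box floor, the cinnamon bundle is centred and aligned on top of it, and both are released.

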